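Probe the depth of a test cell and lock the gauge

ROBOT

A 7-joint arm with a two-finger parallel gripper is mounted at the origin on the work surface. World frame = base frame: x ahead of the robot, y to its left, z up, the work surface at z = 0. Lengths are in m, angles in rad, forces in N, time in s.
With the tool pointing down it reaches from about 0.4 to 0.75 m from the base axis. Payload 19.5 kg.
Tool frame: the origin (TCP) lies at the very end of the fingers, on their centre line; the grasp point (between the pads) lies 19 mm behind it (arm.grip_depth is the distance from the TCP to the grasp point, in m); x points along the fingers, z is the direction in which the jaws open and shut, and the axes are right-handed (so a half turn about x gives the same grasp; the last joint's range is limited). The gripper opens to 85 mm and grips with 20 to 120 N. Pads are 22 mm wide; open, the fingers measure 114 mm over their backs; the gripper's body (76 mm by 85 mm) begins 54 mm behind the grasp point. The pads swing forward as they close: fully open they stand 13 mm farther back than shut.
Start: joints at [1.102, 0.707, -0.028, 1.485, 0.022, 0.951, -0.075], TCP at [0.238, -0.523, 0.231] pointing down, gripper open.
Joint ranges: [-2.71, 2.71], [-0.32, 2.16], [-1.57, 1.52], [0, 2.45], [-1.46, 4.6], [0, 2.02], [-2.83, 2.83]. Speed limits (rad/s): [1.89, 1.89, 2.57, 2.57, 3.01, 3.01, 3.01].

INTERFACE

Orientations are given as [roll, pitch, yaw] about the fixed x, y, z axes, in that order (R = Rz(yaw) Ry(pitch) Rx(roll)).
In Python, from plant import arm gives the robot as it stands.
- The arm moves only by the tool drive_tool, never from a script. Its argument "commands" is one flat list of numbers, 7 for each row, row after row: the shift along the tool's x, y, z in units of 0.04 m (1.0 is 0.04 m), then the turn, a rotation vector about the tool's x, y, z in units of 90 degrees (1.0 is 90 degrees), then the closure, from 0 (fully open) to 1 (shut). In form: [dx, dy, dz, ax, ay, az, jaw, dx, dy, dz, ax, ay, az, jaw, ...]. A call has 1 to 10 rows; each row shifts and turns the commanded pose from where the row before left it, along the tool's axes as they then stand; what a row does not reach is not made up. A row lasts 1/12 s, in which the tool goes at most 41.7 mm and 7.16 degrees, less where a joint would pass 70% of its speed; a pose out of reach is approached as far as the arm can. A call with a number of a shift or a turn outside -1 to 1 is refused whole. A call with a gripper value outside its range is refused whole. The fingers move at their own pace and stop on an object; "newtons" is the grip in N (left out, the last holds). Time passes only in rows, so rows that do not move let the fingers close. It gives the time, the measured TCP pose, the force and the opening at its end, in the units of the state.
- arm.get_state(): the state, without advancing time (a new reading comes with each control period).
- arm.snapshot(name): name is "scene" or "top" or "wrist"; returns the picture (384x512x3 uint8, blue, green, red); there is no depth.
- arm.camera_model(name): a dict with "fx", "fy", "cx", "cy" (pixels), "pose" (4x4, takes a point from camera to world coordinates); the wrist camera has in their place "mount" (4x4, takes a point from camera to tool coordinates, whose origin is the TCP and whose axes are the tool frame's). Camera axes: x right, y down, z forward; pixel columns grow to the right and rows downward; lengths in m; the calibration is good to about 2 mm. A picture is of the moment at which its call begins: read the wrist's pose just before it. camera_model takes no time and is no camera call.
- arm.close_job(): hands the job in, once; it reports no verdict.
The state is a dict: "clock": time; "joint_positions": joint angles; "qvel": joint speeds; "joint_efforts": joint torques, N m; "tool_pos": TCP position; "ee_rot": TCP orientation; "ft_force": force on the tool from outside, world axes, zero at the start; "wrist_torque": the same for the moment, N m; "opening": finger opening in m.
Only numpy, scipy, OpenCV 4.12 (cv2) and the standard library are available. Lean on these libraries where they do the work, as an engineer would, in place of code of your own. Each camera call takes 0.05 s, during which the arm holds its last target.

TASK

Take the orange twist handle of the depth gauge, push the probe down into the blue test cell until its sprung tip rests lightly on the unseen floor of the bore (a few newtons, never more than 15 N), and while it rests there turn the handle clockwise, seen from above, until the slide is locked tight. Then let go, leaving the gauge locked with its tip still resting lightly on the floor, and leave the other things on the bench alone.

Things in the scene. Friction and masses are not known exactly. Their poses are not given: they have to be found in the camera images.
- stand: fixed depth-gauge stand: black base plate 180 mm (x) by 280 mm (y), top 28 mm above the table; two aluminium posts at y = +78 and -78 mm carry a cross beam 186 mm long in y and 50 mm in x, with a flat top at 170 mm and a brass collar (40 mm across) on it to 174 mm. Nothing of the stand is higher. Origin on the table under the vertical probe axis; z up
- grip (a point): centre of the orange twist handle on top of the probe: an upright flat bar 54 mm long (its own x), 14 mm wide (its own y, to be pinched across) and 32 mm tall, vertical z. At the start it is 300 mm above the table. It goes down with the probe, up to 85 mm; a round black neck 20 mm across is under it, from 16 to 28 mm below its centre
- lock (a joint): turning angle of the twist handle in rad. 0 is loose; it grows clockwise seen from above to a hard stop at 1.4. Up to about 0.5 the slide is free; then a cam grips harder and harder; from 1.0 on the slide is locked (at 1.2 it holds about 12 N). It turns with 0.1 to 0.4 N m and stays where it is left. At the start it is 0 to 0.25; at 0 the bar lies along the stand's x
- probe: steel probe rod 10 mm thick sliding in the beam with the handle; origin at the foot of its red tip, 175 mm under the handle's centre and at the start 125 mm over the table. A spring lifts it with 2 to 3 N all along, friction 0.5 N: let go unlocked, it rises to the top. The tip is sprung: it gives from about 0.7 N, then 1.5 N per mm for 6 mm (9 N), then is rigid. Both forces add up in the hand
- cell: fixed blue test cell, a block 60 by 60 mm and 80 mm tall with an upright bore 19 mm across, standing on the base plate right under the probe. Origin at the centre of its underside. The floor of the bore cannot be seen: it lies anywhere from 20 to 60 mm above the underside, and is rigid
- mouth (a point): centre of the bore's mouth, in the cell's top face, 108.5 mm above the table
- green_discs: bystander: pile of green discs 84 mm across, 35 mm tall, loose
- small_discs: bystander: pile of two green discs 38 mm across, 19 mm tall, loose on the base plate
- spare_bush: bystander: brass bush 28 mm across, 16 mm tall, loose on the base plate
- steel_disc: bystander: bare metal disc 80 mm across, 10 mm thick, loose
- bottle: bystander: white bottle 84 mm across, 190 mm tall, loose
- beaker: bystander: glass beaker 70 mm across, 85 mm tall, loose
- screwdriver: bystander: screwdriver with a blue handle, loose

How it is judged:
On the way, in this order (a step that is already met when the one before it is completed fails the run):
1. the tip rests on the bore's floor with 0.4 to 9 N for 0.2 s while the lock is still loose (below 0.5 rad) (contact force between probe and cell between 0.4 and 9 N and value of joint lock below 0.5 rad), for 0.2 s.
2. the handle is turned tight (beyond 0.95 rad) with the tip still on the floor (contact force between probe and cell above 0.4 N and value of joint lock above 0.95 rad), for 0.2 s.
At the end, for the whole second after the job is handed in: The handle is turned beyond 0.95 rad, the slide stands still, and the tip rests on the bore's floor with 0.4 to 9 N though nobody holds the gauge (all of step 2 and contact force between probe and cell below 9 N and linear speed of probe below 0.005 m/s); the robot touches nothing.
It fails at once if the probe pressed on the floor of the cell with more than 15 N (contact force between probe and cell above 15 N).
It fails at once if a bystander moved by more than 20 mm (distance of any of green_discs, small_discs, spare_bush, steel_disc, bottle, beaker, screwdriver from where it was at the start of the episode above 0.02 m).
It also fails if it takes over 40 s, if anything falls off the work surface, if the arm or the gripper's body presses on something with over 40 N, if the wrist force passes 120 N, or if a joint passes its speed limit or range.

## Working session

There is one attempt and no reset: what is moved stays moved. The work goes in short steps, Python scripts to look and compute and a tool call to move; the robot and the scene stay as the last step left them, time stands still between calls to the robot, and variables do not carry over. Pictures are saved under pics/ and viewed, and the job is handed in when it is done.

Besides the shell and the picture viewer there is one more tool, called after "Emit:" by a JSON object that holds its "api" and its "payload". drive_tool: Moves the arm, as the interface text tells. Shifts and turns lie within -1 to 1; 1 stands for 0.04 m of shift or 90 degrees of turn. Its arguments: {"type":"object","properties":{"commands":{"type":"array"},"newtons":{"type":"number"}},"required":["commands"]}

```bash
ls; mkdir -p pics
python3 - <<'E'
from plant import arm
import cv2,numpy as np
np.set_printoptions(precision=4,suppress=True)
print(arm.get_state())
for n in ["scene","top","wrist"]:
    im=arm.snapshot(n); cv2.imwrite(f"pics/{n}0.png",im); print(n,arm.camera_model(n))
print(arm.grip_depth)
E
```

```text
pics
{'clock': 0.0, 'joint_positions': array([ 1.1023,  0.7071, -0.0276,  1.485 ,  0.022 ,  0.9509, -0.0755]), 'qvel': array([-0.0003, -0.0017,  0.0002,  0.0012,  0.0003, -0.0002,  0.0002]), 'joint_efforts': array([  0.0008, -88.3222,   1.235 , -23.6169,   0.017 ,   0.0065,
        -0.    ]), 'tool_pos': array([ 0.2379, -0.5232,  0.2308]), 'ee_rot': array([-3.0957,  1.5697,  2.0434]), 'ft_force': array([ 0.2441, -0.4366,  0.2324]), 'wrist_torque': array([ 0.0279, -0.0081, -0.0149]), 'opening': 0.08524594711591815}
scene {'fx': 474.83714700951157, 'fy': 474.83714700951157, 'cx': 247.97772003944013, 'cy': 187.60478598040322, 'pose': array([[ 0.6315,  0.5212, -0.5741,  1.2479],
       [ 0.7753, -0.4376,  0.4555, -0.5128],
       [-0.0138, -0.7327, -0.6804,  1.0318],
       [ 0.    ,  0.    ,  0.    ,  1.    ]])}
top {'fx': 372.69538510759486, 'fy': 372.69538510759486, 'cx': 255.95727136702766, 'cy': 189.6958474178469, 'pose': array([[ 0.1167, -0.9686,  0.2196,  0.301 ],
       [-0.9932, -0.1128,  0.0301,  0.0161],
       [-0.0044, -0.2216, -0.9751,  1.1908],
       [ 0.    ,  0.    ,  0.    ,  1.    ]])}
wrist {'fx': 266.340652690889, 'fy': 266.340652690889, 'cx': 249.2856073982573, 'cy': 188.93302743437877, 'mount': array([[ 0.    , -0.2806,  0.9598, -0.1418],
       [ 0.0008, -0.9598, -0.2806,  0.0697],
       [ 1.    ,  0.0008,  0.0002,  0.    ],
       [ 0.    ,  0.    ,  0.    ,  1.    ]])}
0.0187
```

View pics/scene0.png

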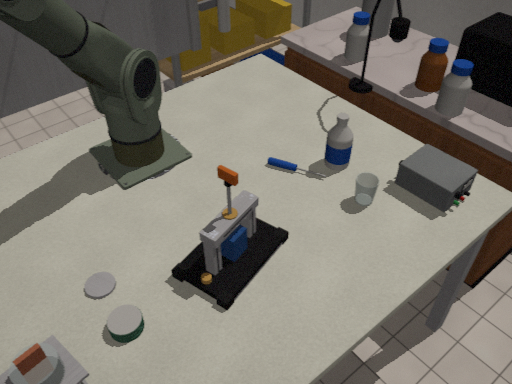

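View pics/top0.png

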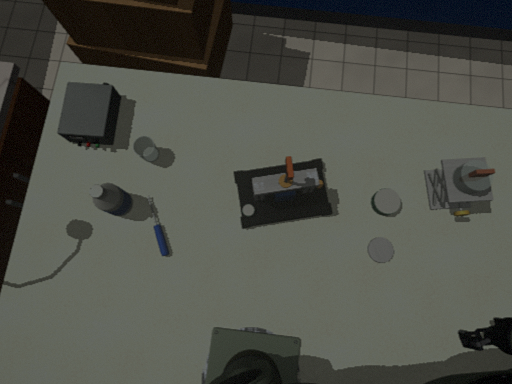

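The scene view shows the gauge's orange handle at about (228,176), and the top view shows it at about (290,168). A second orange-handled object, at scene (30,360) and top (482,173), is not the gauge. Next I'll measure the handle.

```bash
cat > h.py <<'E'
import cv2,numpy as np
np.set_printoptions(precision=4,suppress=True)
def ray(m,u,v,pose=None):
    P=m["pose"] if pose is None else pose
    d=P[:3,:3]@np.array([(u-m["cx"])/m["fx"],(v-m["cy"])/m["fy"],1.0])
    return P[:3,3],d
def onplane(m,u,v,z,pose=None):
    o,d=ray(m,u,v,pose); return o+d*(z-o[2])/d[2]
def tri(rs):
    A=np.zeros((3,3));b=np.zeros(3)
    for o,d in rs:
        d=d/np.linalg.norm(d);M=np.eye(3)-np.outer(d,d);A+=M;b+=M@o
    p=np.linalg.solve(A,b)
    return p,[np.linalg.norm(np.cross(p-o,d/np.linalg.norm(d))) for o,d in rs]
def orange(im):
    h=cv2.cvtColor(im,cv2.COLOR_BGR2HSV)
    return ((h[...,0]<14)&(h[...,1]>150)&(h[...,2]>60)).astype(np.uint8)
E
python3 - <<'E'
from h import *
from plant import arm
rs=[]
for n,(x0,y0,x1,y1) in dict(scene=(205,155,250,200),top=(270,145,310,190)).items():
    im=cv2.imread(f"pics/{n}0.png");k=orange(im);K=np.zeros_like(k);K[y0:y1,x0:x1]=k[y0:y1,x0:x1]
    nn,l,s,c=cv2.connectedComponentsWithStats(K)
    i=1+np.argmax(s[1:,4]);print(n,s[1:],c[i])
    m=arm.camera_model(n);rs.append(ray(m,*c[i]))
    cv2.imwrite(f"pics/{n}crop.png",cv2.resize(im[y0-10:y1+100,x0-50:x1+50],None,fx=4,fy=4,interpolation=cv2.INTER_NEAREST))
    if n=="top":
        r=cv2.minAreaRect(np.argwhere(l==i)[:,::-1].astype(np.float32));print(r)
        for p in cv2.boxPoints(r): print(p,onplane(m,*p,.316))
print(tri(rs))
E
```

```text
scene [[218 165  20  21 254]] [227.5709 175.0118]
top [[286 157   8  20 107]] [289.215  166.7196]
((289.5549011230469, 166.493896484375), (19.43595314025879, 6.073734283447266), 83.6598129272461)
[285.4634 157.1707] [ 0.5877 -0.0192  0.316 ]
[291.5 156.5] [ 0.5911 -0.0338  0.316 ]
[293.6464 175.8171] [ 0.5429 -0.0437  0.316 ]
[287.6098 176.4878] [ 0.5395 -0.0293  0.316 ]
(array([ 0.5683, -0.0323,  0.3016]), [np.float64(0.0009657392033359832), np.float64(0.0009657392033360561)])
```

View crop.

View pics/topcrop.png

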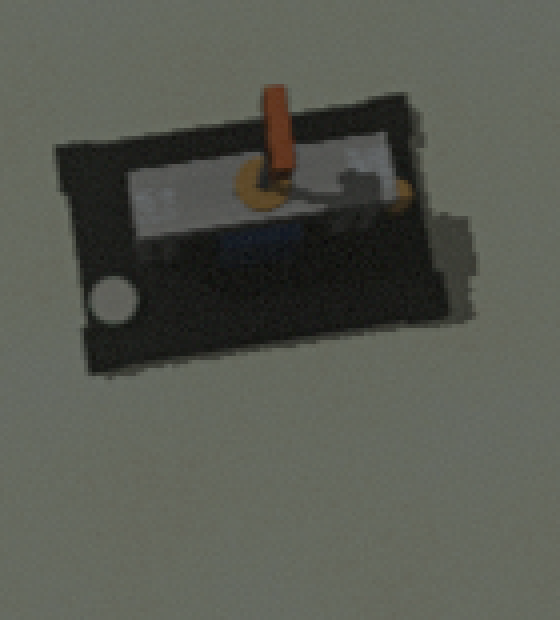

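View pics/scenecrop.png

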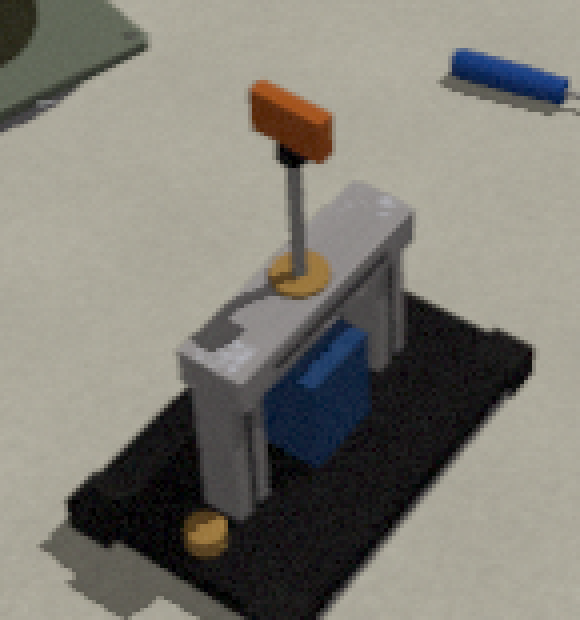

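Run:
```python
from h import *
from plant import arm
m=arm.camera_model("top");im=cv2.imread("pics/top0.png")
k=(im.max(2)<50).astype(np.uint8);K=np.zeros_like(k);K[150:235,225:340]=k[150:235,225:340]
K=cv2.morphologyEx(K,cv2.MORPH_CLOSE,np.ones((25,25)))
cs,_=cv2.findContours(K,0,2);c=max(cs,key=cv2.contourArea);r=cv2.minAreaRect(c);print(r)
for p in cv2.boxPoints(r): print(p,onplane(m,*p,.028))
```

```text
((282.9393005371094, 192.85548400878906), (57.17350387573242, 91.46239471435547), 81.25383758544922)
[233.3931 171.5549] [0.6142 0.1316 0.028 ]
[323.7919 157.6474] [ 0.6948 -0.1551  0.028 ]
[332.4855 214.1561] [ 0.5122 -0.1966  0.028 ]
[242.0867 228.0636] [0.4356 0.0808 0.028 ]
```

```bash
cat >> h.py <<'E'
from scipy.spatial.transform import Rotation as Ro
def R(s): return Ro.from_euler('xyz',s["ee_rot"]).as_matrix()
def goal(s,p,hyaw):
    """tool-frame shift (units) and roll turn (deg) to put TCP at p with jaws across bar with yaw hyaw (deg)"""
    r=R(s);d=r.T@(np.array(p)-s["tool_pos"])
    yz=np.degrees(np.arctan2(r[1,2],r[0,2])) # jaw dir yaw
    print("axes",r.tolist());print("shift m",d,"units",d/.04)
    # rotation about tool x (down): positive = clockwise from above
    for j in (hyaw+90,hyaw-90):
        t=(j-yz+180)%360-180; print("jaw yaw",yz,"->",j,"tool-x turn deg",-t,"units",-t/90)
E
python3 - <<'E'
from h import *
from plant import arm
s=arm.get_state();goal(s,[.568,-.032,.40],11.7)
E
```

```text
axes [[-0.0003599444351826131, 0.910281415404075, 0.41398987331812553], [0.000755882279162956, 0.413990029533547, -0.9102811016871618], [-0.9999996495409305, -1.4723008010086858e-05, -0.0008370789983070392]]
shift m [-0.1688  0.5038 -0.3107] units [-4.2203 12.5948 -7.7666]
jaw yaw -65.54427078039679 -> 101.7 tool-x turn deg -167.2442707803968 units -1.8582696753377421
jaw yaw -65.54427078039679 -> -78.3 tool-x turn deg 12.75572921960321 units 0.1417303246622579
```

View pics/wrist0.png

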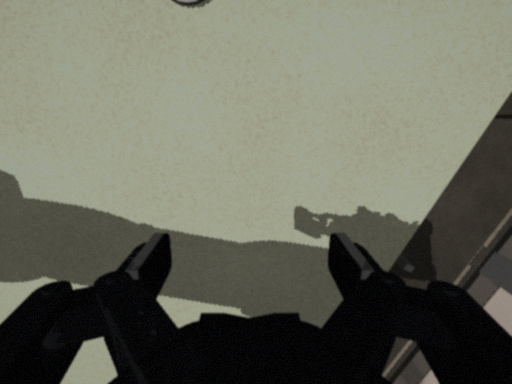

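Emit:
{"api": "drive_tool", "payload": {"commands": [-0.45,0,0,-0.077,0,0,0,-0.45,0,0,-0.077,0,0,0,-0.45,0,0,-0.077,0,0,0,-0.45,0,0,-0.077,0,0,0,-0.45,0,0,-0.077,0,0,0,-0.45,0,0,-0.077,0,0,0,-0.45,0,0,-0.077,0,0,0,-0.45,0,0,-0.077,0,0,0,-0.45,0,0,-0.077,0,0,0,0,0,0,-0.077,0,0,0]}}

```text
clock: 0.98
tool_pos: [0.2383, -0.5238, 0.3961]
ee_rot: [-1.133, 1.567, -1.062]
ft_force: [-0.0, 0.3, 0.1]
opening: 0.0858
```

Emit:
{"api": "drive_tool", "payload": {"commands": [0,0,0,-0.077,0,0,0,0,0,0,-0.077,0,0,0,0,0,0,-0.077,0,0,0,0,0,0,-0.077,0,0,0,0,0,0,-0.077,0,0,0,0,0,0,-0.077,0,0,0,0,0,0,-0.077,0,0,0,0,0,0,-0.077,0,0,0,0,0,0,-0.077,0,0,0,0,0,0,-0.077,0,0,0]}}

```text
clock: 1.82
tool_pos: [0.2379, -0.5234, 0.3931]
ee_rot: [0.965, 1.57, 2.246]
ft_force: [-0.6, 0.3, 0.5]
opening: 0.0856
```

Emit:
{"api": "drive_tool", "payload": {"commands": [0,0,0,-0.077,0,0,0,0,0,0,-0.077,0,0,0,0,0,0,-0.077,0,0,0,0,0,0,-0.077,0,0,0]}}

```text
clock: 2.15
tool_pos: [0.2379, -0.5234, 0.3931]
ee_rot: [0.483, 1.57, 2.247]
ft_force: [0.5, -0.4, 0.6]
opening: 0.0855
```

Run:
```python
from h import *
from plant import arm
s=arm.get_state();print(s["clock"],s["tool_pos"],s["joint_positions"]);goal(s,[.568,-.032,.40],11.7)
```

```text
2.15 [ 0.2379 -0.5234  0.3931] [ 1.4353  0.6609 -0.8127  1.1277  0.4624  1.5284  2.4837]
axes [[-0.0002792412861809257, -0.9812516446639225, -0.19273072372782474], [0.00034782498950303165, -0.1927308148896154, 0.9812516048444259], [-0.9999999005210353, 0.00020696939824627059, 0.00039512224364146586]]
shift m [-0.0068 -0.4186  0.4186] units [ -0.1708 -10.465   10.465 ]
jaw yaw 101.11219006194098 -> 101.7 tool-x turn deg -0.5878099380590243 units -0.006531221533989159
jaw yaw 101.11219006194098 -> -78.3 tool-x turn deg 179.41219006194098 units 1.9934687784660108
```

Emit:
{"api": "drive_tool", "payload": {"commands": [0,-0.65,0.65,0,0,0,0,0,-0.65,0.65,0,0,0,0,0,-0.65,0.65,0,0,0,0,0,-0.65,0.65,0,0,0,0,0,-0.65,0.65,0,0,0,0,0,-0.65,0.65,0,0,0,0,0,-0.65,0.65,0,0,0,0,0,-0.65,0.65,0,0,0,0]}}

```text
clock: 2.82
tool_pos: [0.404, -0.2787, 0.3933]
ee_rot: [1.837, 1.571, -2.687]
ft_force: [1.3, -0.6, 0.1]
opening: 0.0856
```

Emit:
{"api": "drive_tool", "payload": {"commands": [0,-0.65,0.65,0,0,0,0,0,-0.65,0.65,0,0,0,0,0,-0.65,0.65,0,0,0,0,0,-0.65,0.65,0,0,0,0,0,-0.65,0.65,0,0,0,0,0,-0.65,0.65,0,0,0,0,0,-0.65,0.65,0,0,0,0,0,-0.65,0.65,0,0,0,0,0,0,0,0,0,0,0,0,0,0,0,0,0,0]}}

```text
clock: 3.65
tool_pos: [0.5693, -0.035, 0.3926]
ee_rot: [0.797, 1.569, 2.559]
ft_force: [-0.3, 0.3, 1.1]
opening: 0.0854
```

Run:
```python
from h import *
from plant import arm
s=arm.get_state();print(s["clock"],s["tool_pos"],s["joint_positions"]);goal(s,[.568,-.032,.39],11.7)
im=arm.snapshot("wrist");cv2.imwrite("pics/wrist1.png",im)
im=arm.snapshot("top");cv2.imwrite("pics/top1.png",im)
im=arm.snapshot("scene");cv2.imwrite("pics/scene1.png",im)
```

```text
3.65 [ 0.5693 -0.035   0.3926] [ 0.3451  0.6453 -0.7761  1.1476  0.4348  1.5083  1.4128]
axes [[-0.0011121500410347651, -0.9817633432414472, -0.19010392155256178], [0.0007330284338724069, -0.19010478841727038, 0.9817635316562436], [-0.9999991128954073, 0.0009525167721292083, 0.0009310854941688429]]
shift m [0.0026 0.0007 0.0032] units [0.0656 0.0176 0.081 ]
jaw yaw 100.95885381117353 -> 101.7 tool-x turn deg -0.7411461888264625 units -0.008234957653627362
jaw yaw 100.95885381117353 -> -78.3 tool-x turn deg 179.25885381117354 units 1.9917650423463726
```

View pics/wrist1.png

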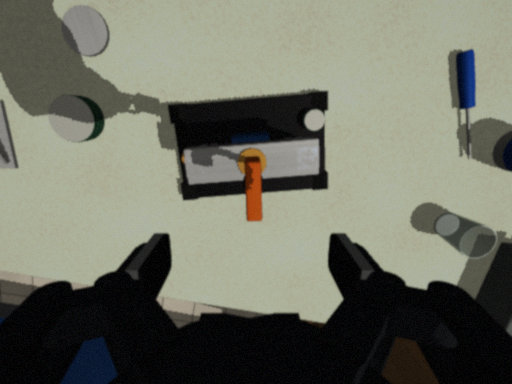

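The wrist view shows the handle lying centrally between the open jaws, from about (253,158) to (255,220).

Run:
```python
from h import *
from plant import arm
s=arm.get_state();T=np.eye(4);T[:3,:3]=R(s);T[:3,3]=s["tool_pos"]
m=arm.camera_model("wrist");P=T@m["mount"]
im=cv2.imread("pics/wrist1.png");k=orange(im);k[250:]=0
nn,l,st,c=cv2.connectedComponentsWithStats(k);i=1+np.argmax(st[1:,4]);print(st[i],c[i])
cv2.imwrite("pics/w1crop.png",cv2.resize(im[140:235,205:305],None,fx=6,fy=6,interpolation=cv2.INTER_NEAREST))
print(P[:3,3])
# edges by row
for v in range(158,220,6):
    u=np.where(l[v]==i)[0]; print(v,u.min(),u.max(),onplane(m,u.min()-.5,v,.316,P)[:2],onplane(m,u.max()+.5,v,.316,P)[:2])
ms=arm.camera_model("scene");mt=arm.camera_model("top")
print(tri([ray(m,*c[i],P),ray(ms,227.57,175.01)]))
print(tri([ray(m,*c[i],P),ray(ms,227.57,175.01),ray(mt,289.2,166.7)]))
```

```text
[245 159  17  62 911] [253.3403 189.8595]
[ 0.4975 -0.0518  0.5352]Traceback (most recent call last):
  File "<stdin>", line 11, in <module>
    return umr_minimum(a, axis, None, out, keepdims, initial, where)
ValueError: zero-size array to reduction operation minimum which has no identity
```

View pics/w1crop.png

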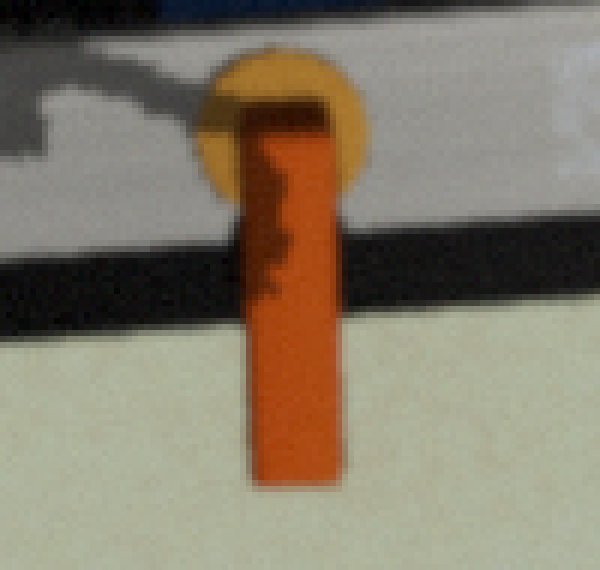

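Run:
```python
from h import *
from plant import arm
s=arm.get_state();T=np.eye(4);T[:3,:3]=R(s);T[:3,3]=s["tool_pos"]
m=arm.camera_model("wrist");P=T@m["mount"]
A=onplane(m,252.8,161.7,.316,P);B=onplane(m,254.6,220.8,.316,P);print(A,B,(A+B)/2,np.linalg.norm(A-B),np.degrees(np.arctan2(*(B-A)[1::-1])))
ms=arm.camera_model("scene");mt=arm.camera_model("top")
print(tri([ray(m,253.3,189.9,P),ray(ms,227.57,175.01)]))
print(tri([ray(m,253.3,189.9,P),ray(ms,227.57,175.01),ray(mt,289.2,166.7)]))
goal(s,[.568,-.033,.285],np.degrees(np.arctan2(*(B-A)[1::-1])))
# beam yaw from scene/wrist: beam long edge px in wrist crop
C=onplane(m,185,186,.170,P);D=onplane(m,321,177,.170,P);print("beam yaw",np.degrees(np.arctan2(*(D-C)[1::-1]))-90)
```

```text
[ 0.5364 -0.0416  0.316 ] [ 0.5882 -0.0299  0.316 ] [ 0.5623 -0.0358  0.316 ] 0.05309629422183894 12.672654156922714
(array([ 0.5658, -0.0338,  0.2999]), [np.float64(0.0017493276639075662), np.float64(0.00174932766390751)])
(array([ 0.567 , -0.0332,  0.3006]), [np.float64(0.003114100961969949), np.float64(0.000565859008256398), np.float64(0.002656216440416358)])
axes [[-0.00018433267716727597, -0.9826377998484982, -0.18553414869065749], [-0.0004490605136932002, -0.18553405179642185, 0.982637732823576], [-0.9999998821830527, 0.00026444830409561026, -0.0004070638467010279]]
shift m [ 0.1083 -0.0003  0.0052] units [ 2.7075 -0.008   0.1289]
jaw yaw 100.69227691189693 -> 102.67265415692272 tool-x turn deg -1.9803772450258066 units -0.022004191611397852
jaw yaw 100.69227691189693 -> -77.32734584307728 tool-x turn deg 178.0196227549742 units 1.9779958083886022
beam yaw 14.656422876251284
```

Emit:
{"api": "drive_tool", "payload": {"commands": [0.3,0.06,0.095,-0.022,0,0,0,0.35,0,0,0,0,0,0,0.35,0,0,0,0,0,0,0.35,0,0,0,0,0,0,0.35,0,0,0,0,0,0,0.35,0,0,0,0,0,0,0.3,0,0,0,0,0,0,0.28,0,0,0,0,0,0,0,0,0,0,0,0,0]}}

```text
clock: 4.55
tool_pos: [0.565, -0.0353, 0.2866]
ee_rot: [1.562, 1.568, -2.929]
ft_force: [0.9, -0.5, 0.1]
opening: 0.0854
```

Run:
```python
from h import *
from plant import arm
s=arm.get_state();print(s["clock"],s["tool_pos"],s["ft_force"],s["joint_positions"]);goal(s,[.5655,-.034,.288],12.7)
im=arm.snapshot("wrist");cv2.imwrite("pics/wrist2.png",im)
im=arm.snapshot("scene");cv2.imwrite("pics/scene2.png",cv2.resize(im[120:320,150:350],None,fx=3,fy=3))
```

```text
4.55 [ 0.565  -0.0353  0.2866] [ 0.9081 -0.4615  0.0897] [ 0.3698  0.7157 -0.762   1.409   0.5035  1.2188  1.3483]
axes [[-0.0023241236196613058, -0.9757356363717986, -0.21893964091393264], [-0.0005004948082531491, -0.21893906980788824, 0.975738404090258], [-0.9999971739731806, 0.002377314825155019, 2.049084317556904e-05]]
shift m [-0.0014 -0.0007  0.0011] units [-0.0342 -0.0185  0.0286]
jaw yaw 102.6467606491587 -> 102.7 tool-x turn deg -0.05323935084129516 units -0.0005915483426810574
jaw yaw 102.6467606491587 -> -77.3 tool-x turn deg 179.9467606491587 units 1.999408451657319
```

View pics/wrist2.png

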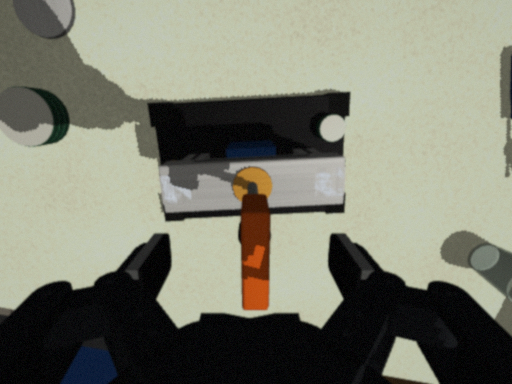

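View pics/scene2.png

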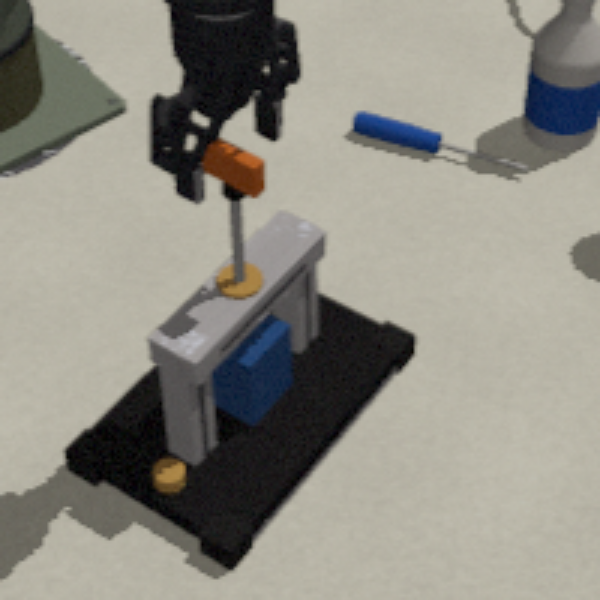

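The handle is about 3 mm to the +z side of the jaw centre (u≈256 against 250) and well aligned in yaw. I'll shift and close gently.

Emit:
{"api": "drive_tool", "payload": {"commands": [-0.03,0,0.07,0,0,0,0,0,0,0,0,0,0,0.4,0,0,0,0,0,0,0.6,0,0,0,0,0,0,0.7,0,0,0,0,0,0,0.75,0,0,0,0,0,0,0.75], "newtons": 25}}

```text
clock: 5.15
tool_pos: [0.5653, -0.031, 0.2894]
ee_rot: [-1.078, 1.571, 0.715]
ft_force: [0.2, -0.0, 0.5]
opening: 0.0255
```

Run:
```python
from h import *
from plant import arm
s=arm.get_state();print(s["clock"],s["opening"],s["tool_pos"],s["ft_force"])
im=arm.snapshot("wrist");cv2.imwrite("pics/wrist3.png",im)
```

```text
5.15 0.025452229187628517 [ 0.5653 -0.031   0.2894] [ 0.2152 -0.0408  0.4652]
```

View pics/wrist3.png

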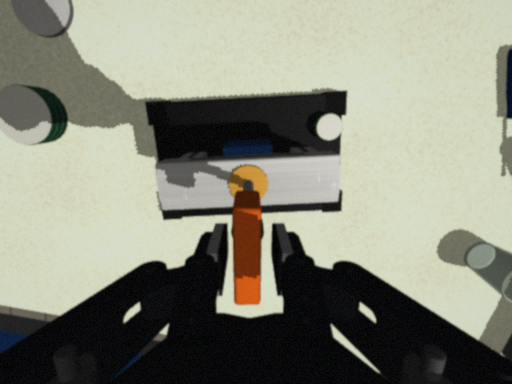

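Gaps are now about equal, 9 px and 11 px. Closing.

Emit:
{"api": "drive_tool", "payload": {"commands": [0,0,-0.012,0,0,0,0.85,0,0,0,0,0,0,0.95,0,0,0,0,0,0,1,0,0,0,0,0,0,1,0,0,0,0,0,0,1], "newtons": 40}}

```text
clock: 5.62
tool_pos: [0.5655, -0.0321, 0.2894]
ee_rot: [-2.947, 1.57, -1.154]
ft_force: [1.2, -5.2, 0.2]
opening: 0.0132
```

Run:
```python
from h import *
from plant import arm
s=arm.get_state();print(s["clock"],s["opening"],s["tool_pos"],s["ft_force"],s["wrist_torque"])
print(R(s).tolist())
im=arm.snapshot("wrist");cv2.imwrite("pics/wrist4.png",im)
```

```text
5.6167 0.013229624169391531 [ 0.5655 -0.0321  0.2894] [ 1.188  -5.2475  0.162 ] [-1.0373 -0.2385  0.0943]
[[0.0003612875556953943, -0.975482388911562, -0.22007721007567782], [-0.0008169718840439488, -0.2200774389194963, 0.9754820620778097], [-0.9999996010140417, -0.0001726326368821085, -0.0008764529250917807]]
```

View pics/wrist4.png

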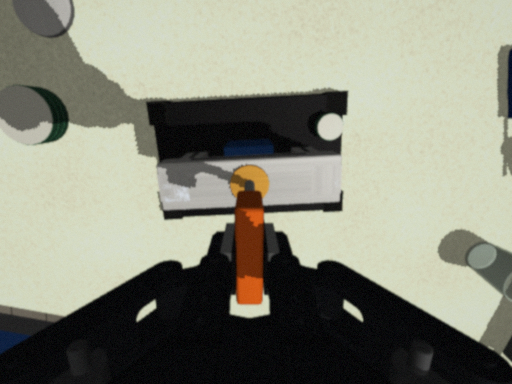

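Emit:
{"api": "drive_tool", "payload": {"commands": [0,0,-0.01,0,0,0,1,0.05,0,0,0,0,0,1,0.1,0,0,0,0,0,1,0.15,0,0,0,0,0,1,0.15,0,0,0,0,0,1,0.15,0,0,0,0,0,1,0.1,0,0,0,0,0,1,0.05,0,0,0,0,0,1,0,0,0,0,0,0,1], "newtons": 40}}

```text
clock: 6.42
tool_pos: [0.5655, -0.0321, 0.2585]
ee_rot: [2.088, 1.57, -2.402]
ft_force: [1.7, -4.4, 1.6]
opening: 0.0135
```

```bash
cat > st.py <<'E'
from h import *
from plant import arm
s=arm.get_state();r=R(s)
print(round(s["clock"],2),"open",round(s["opening"],4),"pos",s["tool_pos"],"F",s["ft_force"],"Ftool",r.T@s["ft_force"],"T",s["wrist_torque"],"jawyaw",round(float(np.degrees(np.arctan2(r[1,2],r[0,2]))),2),"q7",s["joint_positions"][6],"tilt",r[:2,0])
E
python3 st.py
```

```text
6.42 open 0.0135 pos [ 0.5655 -0.0321  0.2585] F [ 1.7255 -4.3614  1.6363] Ftool [-1.6358 -0.7206 -4.6348] T [-1.0148 -0.4233  0.1022] jawyaw 102.74 q7 1.3178927712863235 tilt [-0.0002 -0.0002]
```

Emit:
{"api": "drive_tool", "payload": {"commands": [0.025,0,-0.01,0,0,0,1,0.025,0,-0.01,0,0,0,1,0.025,0,0,0,0,0,1,0.025,0,0,0,0,0,1]}}

```text
clock: 6.75
tool_pos: [0.5656, -0.0322, 0.2551]
ee_rot: [-0.031, 1.57, 1.763]
ft_force: [-0.3, -0.2, 3.2]
opening: 0.0138
```

Emit:
{"api": "drive_tool", "payload": {"commands": [0.025,0,0,0,0,0,1,0.025,0,0,0,0,0,1,0.025,0,0,0,0,0,1]}}

```text
clock: 7.0
tool_pos: [0.5656, -0.0323, 0.2522]
ee_rot: [-0.132, 1.57, 1.662]
ft_force: [0.3, 2.3, 2.8]
opening: 0.0134
```

```bash
python3 st.py;python3 - <<'E'
from h import *
from plant import arm
im=arm.snapshot("scene");cv2.imwrite("pics/scene5.png",cv2.resize(im[120:320,150:350],None,fx=3,fy=3))
E
```

```text
7.0 open 0.0134 pos [ 0.5656 -0.0323  0.2522] F [0.2606 2.2552 2.8344] Ftool [-2.8332 -0.7527  2.1433] T [0.3953 0.184  0.0374] jawyaw 102.77 q7 1.3130218714719313 tilt [-0.      0.0005]
```

View pics/scene5.png

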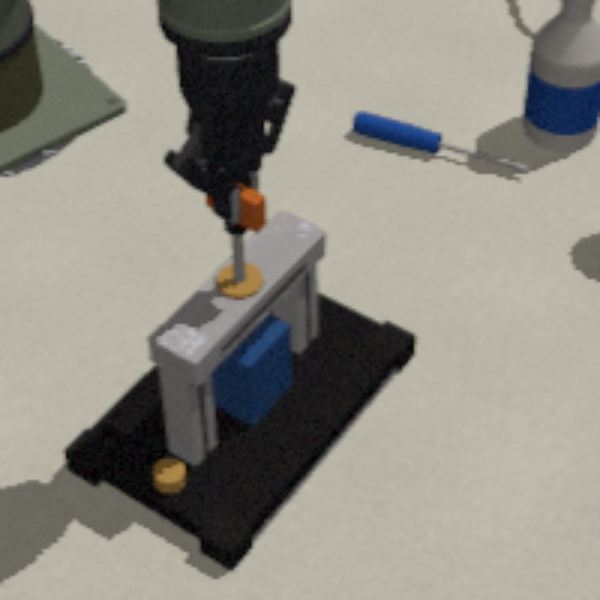

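The handle is moving down with the jaws and reads about 3 N (return spring). I'll carry on in small steps.

Emit:
{"api": "drive_tool", "payload": {"commands": [0.025,0,0,0,0,0,1,0.025,0,0,0,0,0,1,0.025,0,0,0,0,0,1]}}

```text
clock: 7.3
tool_pos: [0.5656, -0.0323, 0.2492]
ee_rot: [-0.107, 1.57, 1.686]
ft_force: [-0.7, 3.3, 2.8]
opening: 0.0135
```

Emit:
{"api": "drive_tool", "payload": {"commands": [0.025,0,0,0,0,0,1,0.025,0,0,0,0,0,1,0.025,0,0,0,0,0,1]}}

```text
clock: 7.55
tool_pos: [0.5656, -0.0324, 0.2462]
ee_rot: [0.028, 1.57, 1.821]
ft_force: [-2.0, 4.4, 3.2]
opening: 0.0137
```

Emit:
{"api": "drive_tool", "payload": {"commands": [0.025,0,0.005,0,0,0,1,0.025,0,0,0,0,0,1,0.025,0,0,0,0,0,1]}}

```text
clock: 7.8
tool_pos: [0.5656, -0.0324, 0.2432]
ee_rot: [-0.061, 1.571, 1.732]
ft_force: [-0.6, 4.2, 3.2]
opening: 0.0132
```

Emit:
{"api": "drive_tool", "payload": {"commands": [0.025,0,0.005,0,0,0,1,0.025,0,0,0,0,0,1]}}

```text
clock: 7.97
tool_pos: [0.5656, -0.0323, 0.2412]
ee_rot: [-2.84, 1.571, -1.047]
ft_force: [-0.4, 2.5, 3.3]
opening: 0.0132
```

Emit:
{"api": "drive_tool", "payload": {"commands": [0.025,0,0.005,0,0,0,1,0.025,0,0,0,0,0,1,0.025,0,0,0,0,0,1]}}

```text
clock: 8.22
tool_pos: [0.5656, -0.0323, 0.2382]
ee_rot: [-2.845, 1.57, -1.051]
ft_force: [0.6, 0.8, 3.1]
opening: 0.0132
```

Emit:
{"api": "drive_tool", "payload": {"commands": [0.025,0,0,0,0,0,1,0.025,0,0,0,0,0,1]}}

```text
clock: 8.38
tool_pos: [0.5655, -0.0322, 0.2362]
ee_rot: [-3.093, 1.571, -1.299]
ft_force: [0.5, 0.2, 3.3]
opening: 0.0131
```

Emit:
{"api": "drive_tool", "payload": {"commands": [0.025,0,0,0,0,0,1,0.025,0,0,0,0,0,1,0.025,0,0,0,0,0,1]}}

```text
clock: 8.63
tool_pos: [0.5655, -0.0322, 0.2332]
ee_rot: [3.055, 1.571, -1.435]
ft_force: [0.9, -2.2, 3.1]
opening: 0.0131
```

Emit:
{"api": "drive_tool", "payload": {"commands": [0.025,0,0,0,0,0,1,0.025,0,0,0,0,0,1]}}

```text
clock: 8.8
tool_pos: [0.5655, -0.0322, 0.2312]
ee_rot: [-2.901, 1.571, -1.108]
ft_force: [1.1, -2.0, 2.5]
opening: 0.0135
```

Emit:
{"api": "drive_tool", "payload": {"commands": [0.025,0,0,0,0,0,1,0.025,0,0,0,0,0,1,0.025,0,0,0,0,0,1]}}

```text
clock: 9.05
tool_pos: [0.5655, -0.0322, 0.2282]
ee_rot: [-2.799, 1.571, -1.005]
ft_force: [1.1, -3.7, 2.8]
opening: 0.0132
```

Emit:
{"api": "drive_tool", "payload": {"commands": [0.025,0,0,0,0,0,1,0.025,0,0,0,0,0,1]}}

```text
clock: 9.22
tool_pos: [0.5655, -0.0322, 0.2262]
ee_rot: [2.78, 1.571, -1.71]
ft_force: [1.4, -3.2, 3.3]
opening: 0.0135
```

Emit:
{"api": "drive_tool", "payload": {"commands": [0.025,0,0,0,0,0,1,0.025,0,-0.005,0,0,0,1,0.025,0,0,0,0,0,1]}}

```text
clock: 9.47
tool_pos: [0.5655, -0.0322, 0.2232]
ee_rot: [0.321, 1.571, 2.115]
ft_force: [2.5, -3.3, 3.7]
opening: 0.0134
```

Emit:
{"api": "drive_tool", "payload": {"commands": [0.025,0,0,0,0,0,1,0.025,0,0,0,0,0,1]}}

```text
clock: 9.63
tool_pos: [0.5655, -0.0322, 0.2212]
ee_rot: [0.376, 1.571, 2.169]
ft_force: [2.0, -3.0, 3.1]
opening: 0.0137
```

Emit:
{"api": "drive_tool", "payload": {"commands": [0.025,0,0,0,0,0,1,0.025,0,-0.005,0,0,0,1,0.025,0,0,0,0,0,1]}}

```text
clock: 9.88
tool_pos: [0.5656, -0.0322, 0.2183]
ee_rot: [-0.159, 1.57, 1.634]
ft_force: [1.4, -1.5, 5.5]
opening: 0.0133
```

Emit:
{"api": "drive_tool", "payload": {"commands": [0.025,0,0,0,0,0,1,0,0,0,0,0,0,1]}}

```text
clock: 10.05
tool_pos: [0.5656, -0.0322, 0.2173]
ee_rot: [-0.179, 1.57, 1.615]
ft_force: [-0.4, -1.3, 5.5]
opening: 0.0131
```

Emit:
{"api": "drive_tool", "payload": {"commands": [0.02,0,0,0,0,0,1,0,0,0,0,0,0,1,0,0,0,0,0,0,1,0,0,0,0,0,0,1], "newtons": 60}}

```text
clock: 10.38
tool_pos: [0.5656, -0.0322, 0.2166]
ee_rot: [-0.503, 1.57, 1.291]
ft_force: [1.1, -0.9, 7.3]
opening: 0.013
```

```bash
python3 st.py
```

```text
10.38 open 0.013 pos [ 0.5656 -0.0322  0.2166] F [ 1.0648 -0.8615  7.3207] Ftool [-7.3209 -0.8493 -1.0734] T [-0.1751  0.0644  0.0516] jawyaw 102.76 q7 1.277469789012834 tilt [0.0001 0.0003]
```

Contact confirmed: the force rose from 3 to 7.3 N, so about 4 N is on the floor. It was held long enough with the lock loose. Next I'll turn clockwise.

Emit:
{"api": "drive_tool", "payload": {"commands": [0,0,0,0.03,0,0,1,0,0,0,0.05,0,0,1,0,0,0,0.05,0,0,1,0,0,0,0.05,0,0,1,0,0,0,0,0,0,1], "newtons": 60}}

```text
clock: 10.8
tool_pos: [0.5656, -0.0324, 0.2167]
ee_rot: [-2.247, 1.57, -0.742]
ft_force: [-0.2, -2.0, 6.8]
opening: 0.0128
```

```bash
python3 st.py
```

```text
10.8 open 0.0128 pos [ 0.5656 -0.0324  0.2167] F [-0.1661 -1.9565  6.8438] Ftool [-6.8434  0.0354 -1.9648] T [-0.3606  0.0325 -0.1186] jawyaw 86.24 q7 1.0402487513043033 tilt [ 0.0003 -0.0003]
```

Emit:
{"api": "drive_tool", "payload": {"commands": [0,0,0,0.05,0,0,1,0,0,0,0.05,0,0,1,0,0,0,0.05,0,0,1,0,0,0,0.05,0,0,1,0,0,0,0,0,0,1], "newtons": 60}}

```text
clock: 11.22
tool_pos: [0.5654, -0.0326, 0.2166]
ee_rot: [3.007, 1.57, -2.085]
ft_force: [-1.8, -2.5, 5.8]
opening: 0.0128
```

```bash
python3 st.py
```

```text
11.22 open 0.0128 pos [ 0.5654 -0.0326  0.2166] F [-1.753  -2.5051  5.8288] Ftool [-5.8269  0.7001 -2.98  ] T [-0.4949  0.3817  0.0347] jawyaw 68.24 q7 0.7847728489037287 tilt [-0.0003 -0.0005]
```

Emit:
{"api": "drive_tool", "payload": {"commands": [0,0,0,0.05,0,0,1,0,0,0,0.05,0,0,1,0,0,0,0.05,0,0,1,0,0,0,0.05,0,0,1,0,0,0,0,0,0,1], "newtons": 60}}

```text
clock: 11.63
tool_pos: [0.5649, -0.033, 0.2165]
ee_rot: [2.971, 1.569, -2.435]
ft_force: [-2.6, -6.1, 8.0]
opening: 0.0133
```

```bash
python3 st.py
```

```text
11.63 open 0.0133 pos [ 0.5649 -0.033   0.2165] F [-2.6497 -6.0665  7.9531] Ftool [-7.9402 -1.8387 -6.3755] T [-1.6088  1.3875  0.1646] jawyaw 50.25 q7 0.5323249060760193 tilt [-0.0016 -0.0014]
```

Emit:
{"api": "drive_tool", "payload": {"commands": [0,0,-0.008,0.045,0,0,1,0,0,-0.008,0.045,0,0,1,0,0,0,0.045,0,0,1,0,0,0,0.045,0,0,1,0,0,0,0,0,0,1], "newtons": 60}}

```text
clock: 12.05
tool_pos: [0.5643, -0.0328, 0.2164]
ee_rot: [2.752, 1.569, -2.936]
ft_force: [-3.7, -1.8, 7.7]
opening: 0.0132
```

```bash
python3 st.py
python3 - <<'E'
from h import *
from plant import arm
im=arm.snapshot("wrist");cv2.imwrite("pics/wrist6.png",im)
E
```

```text
12.05 open 0.0132 pos [ 0.5643 -0.0328  0.2164] F [-3.7129 -1.7754  7.7401] Ftool [-7.7313  0.6189 -4.0853] T [-0.3672  1.96    0.4172] jawyaw 34.11 q7 0.30827053485015954 tilt [-0.0021 -0.0004]
```

View pics/wrist6.png

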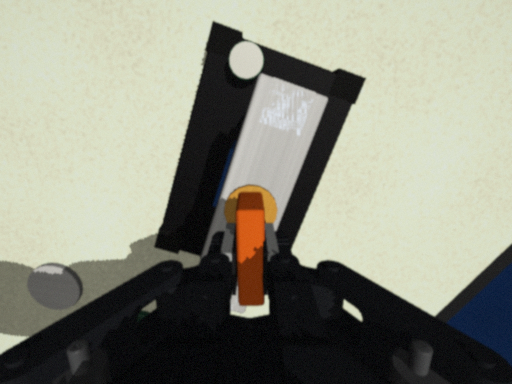

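Emit:
{"api": "drive_tool", "payload": {"commands": [0,0,-0.008,0.025,0,0,1,0,0,0,0.025,0,0,1,0,0,0,0,0,0,1,0,0,0,0,0,0,1], "newtons": 60}}

```text
clock: 12.43
tool_pos: [0.5643, -0.0337, 0.2165]
ee_rot: [-2.844, 1.569, -2.323]
ft_force: [-1.6, -6.3, 12.1]
opening: 0.0129
```

```bash
python3 st.py
python3 - <<'E'
from h import *
from plant import arm
s=arm.get_state();T=np.eye(4);T[:3,:3]=R(s);T[:3,3]=s["tool_pos"]
im=arm.snapshot("wrist");cv2.imwrite("pics/wrist7.png",im)
m=arm.camera_model("wrist");P=T@m["mount"]
hs=cv2.cvtColor(im,cv2.COLOR_BGR2HSV)
cv2.imwrite("pics/w7crop.png",cv2.resize(im[20:320,150:380],None,fx=2,fy=2))
k=orange(im);L=[];U=[]
for v in range(225,300,6):
    u=np.where(k[v])[0];u=u[(u>215)&(u<290)]
    if len(u): c=(u.min()+u.max())/2;L.append(onplane(m,c,v,.2165+.0135+.011,P)[:2])
L=np.array(L);d=L[-1]-L[0];print("bar yaw",np.degrees(np.arctan2(d[1],d[0])),L[0],L[-1])
E
```

```text
12.43 open 0.0129 pos [ 0.5643 -0.0337  0.2165] F [-1.6416 -6.263  12.146 ] Ftool [-12.135   -4.6221  -4.5634] T [-2.3642  1.2787 -0.1077] jawyaw 29.85 q7 0.24993852713742706 tilt [-0.0013 -0.0014]
bar yaw -60.00393905785569 [ 0.5543 -0.0175] [ 0.5746 -0.0527]
```

View pics/w7crop.png

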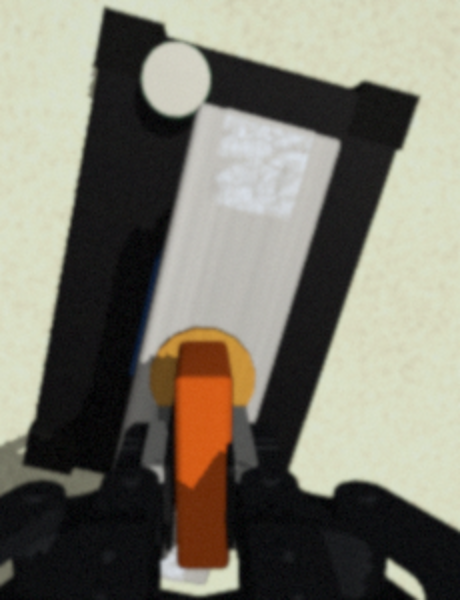

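The bar yaw is −60° against the stand's 15°, so the lock is at about 1.31 rad. Releasing.

Emit:
{"api": "drive_tool", "payload": {"commands": [0,0,0,0,0,0,0.8,0,0,0,0,0,0,0.6,0,0,0,0,0,0,0.5,0,0,0,0,0,0,0.4,0,0,0,0,0,0,0.4,0,0,0,0,0,0,0.4], "newtons": 40}}

```text
clock: 12.98
tool_pos: [0.5649, -0.033, 0.2164]
ee_rot: [1.6, 1.571, 2.122]
ft_force: [0.9, -0.1, -0.2]
opening: 0.0512
```

```bash
python3 st.py
python3 - <<'E'
from h import *
from plant import arm
im=arm.snapshot("wrist");cv2.imwrite("pics/wrist8.png",im)
E
```

```text
12.98 open 0.0512 pos [ 0.5649 -0.033   0.2164] F [ 0.8721 -0.0856 -0.2168] Ftool [ 0.2166 -0.5085  0.7137] T [ 0.0075  0.0006 -0.0058] jawyaw 29.86 q7 0.2499482526258891 tilt [-0.0001  0.0002]
```

View pics/wrist8.png

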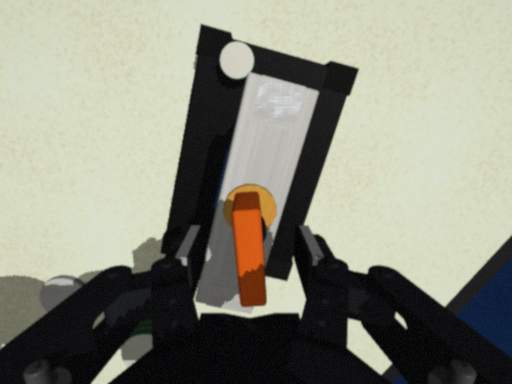

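Run:
```python
from h import *
from plant import arm
s=arm.get_state();T=np.eye(4);T[:3,:3]=R(s);T[:3,3]=s["tool_pos"]
m=arm.camera_model("wrist");P=T@m["mount"]
for f in ("wrist7","wrist8"):
    im=cv2.imread(f"pics/{f}.png");k=orange(im)
    L=[]
    for v in range(212,296,6):
        u=np.where(k[v])[0];u=u[(u>215)&(u<290)]
        if len(u): L.append(onplane(m,(u.min()+u.max())/2,v,.241,P)[:2])
    L=np.array(L);d=L[-1]-L[0];u=np.where(k[260])[0];v=np.where(k[:,250])[0]
    print(f,"bar yaw",np.degrees(np.arctan2(d[1],d[0])),"width",u.min(),u.max(),"rows",v.min(),v.max())
```

```text
wrist7 bar yaw -60.34129269608053 width 238 262 rows 191 303
wrist8 bar yaw -56.17983224342427 width 236 263 rows 192 305
```

Emit:
{"api": "drive_tool", "payload": {"commands": [-0.3,0,0,0,0,0,0.2,-0.5,0,0,0,0,0,0,-0.5,0,0,0,0,0,0,-0.5,0,0,0,0,0,0,-0.5,0,0,0,0,0,0,-0.5,0,0,0,0,0,0,0,0,0,0,0,0,0]}}

```text
clock: 13.62
tool_pos: [0.5658, -0.0328, 0.3318]
ee_rot: [-0.463, 1.566, 0.058]
ft_force: [-0.3, -0.3, 0.3]
opening: 0.0854
```

```bash
python3 st.py
python3 - <<'E'
from h import *
from plant import arm
for n in ("wrist","scene","top"):
    im=arm.snapshot(n);cv2.imwrite(f"pics/{n}9.png",im)
    if n=="scene":cv2.imwrite("pics/scene9c.png",cv2.resize(im[120:320,150:350],None,fx=3,fy=3))
E
```

```text
13.62 open 0.0854 pos [ 0.5658 -0.0328  0.3318] F [-0.3191 -0.3359  0.269 ] Ftool [-0.2706 -0.1331 -0.4428] T [-0.012   0.0481 -0.0108] jawyaw 29.85 q7 0.3121500927918733 tilt [0.0046 0.0003]
```

View pics/wrist9.png

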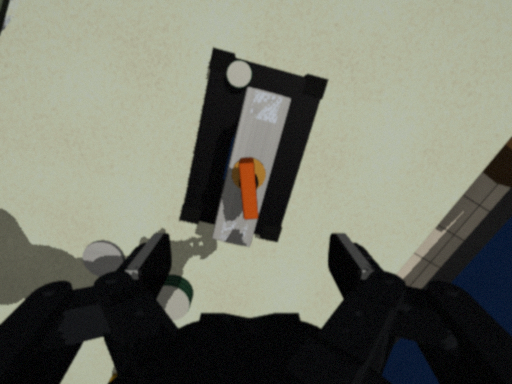

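View pics/scene9c.png

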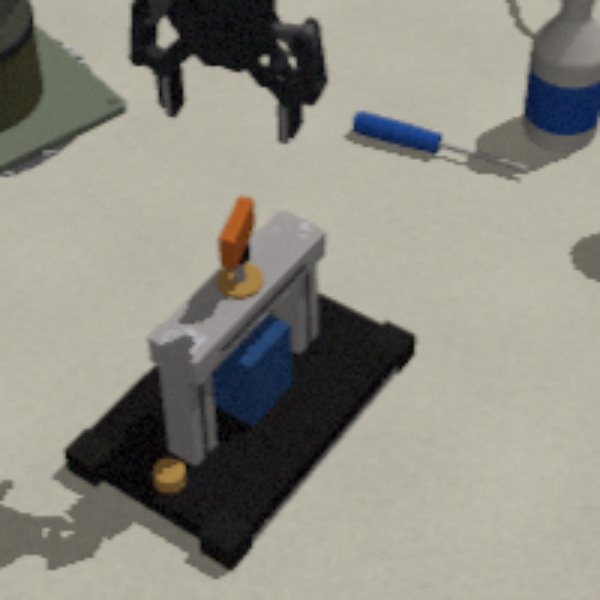

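Run:
```python
from h import *
from plant import arm
s=arm.get_state();T=np.eye(4);T[:3,:3]=R(s);T[:3,3]=s["tool_pos"]
m=arm.camera_model("wrist");P=T@m["mount"]
def cen(f,b):
    im=cv2.imread(f);k=orange(im);K=np.zeros_like(k);x0,y0,x1,y1=b;K[y0:y1,x0:x1]=k[y0:y1,x0:x1]
    n,l,st,c=cv2.connectedComponentsWithStats(K);i=1+np.argmax(st[1:,4]);return c[i],st[i],np.argwhere(l==i)[:,::-1]
a,sa,pa=cen("pics/wrist9.png",(220,140,280,230));b,sb,_=cen("pics/scene9.png",(205,155,250,225));t,stt,_=cen("pics/top9.png",(265,140,320,210))
print(a,sa,b,sb,t,stt)
ms=arm.camera_model("scene");mt=arm.camera_model("top")
print("wrist+scene",tri([ray(m,*a,P),ray(ms,*b)]))
print("scene+top",tri([ray(ms,*b),ray(mt,*t)]))
im=cv2.imread("pics/wrist9.png")
# bar direction by centre per row
L=np.array([onplane(m,(u.min()+u.max())/2,v,.243,P)[:2] for v in range(168,216,4) for u in [pa[pa[:,1]==v][:,0]] if len(u)])
d=L[-1]-L[0];print("bar yaw",np.degrees(np.arctan2(d[1],d[0])))
C=onplane(m,248,89,.17,P);D=onplane(m,291,99,.17,P);print("beam end yaw (stand x)",np.degrees(np.arctan2(*(D-C)[1::-1])),np.linalg.norm(D-C))
E=onplane(m,251,240,.17,P);print("beam long",np.degrees(np.arctan2(*(E-D)[1::-1])),np.linalg.norm(E-D))
for n in ("wrist9",): cv2.imwrite("pics/w9c.png",cv2.resize(im[70:250,180:330],None,fx=3,fy=3))
```

```text
[247.8754 187.777 ] [238 158  21  61 915] [228.4671 197.491 ] [223 186  11  24 167] [280.1429 178.    ] [278 176   5   5  21]
wrist+scene (array([ 0.5627, -0.0325,  0.2246]), [np.float64(0.0015039290473156447), np.float64(0.0015039290473156384)])
scene+top (array([ 0.5576, -0.02  ,  0.2145]), [np.float64(0.005902018651113391), np.float64(0.005902018651113367)])
bar yaw -54.562129132553316
beam end yaw (stand x) 17.57198382293324 0.046967665622845274
beam long -74.42535871282584 0.17137712455054255
```

View pics/w9c.png

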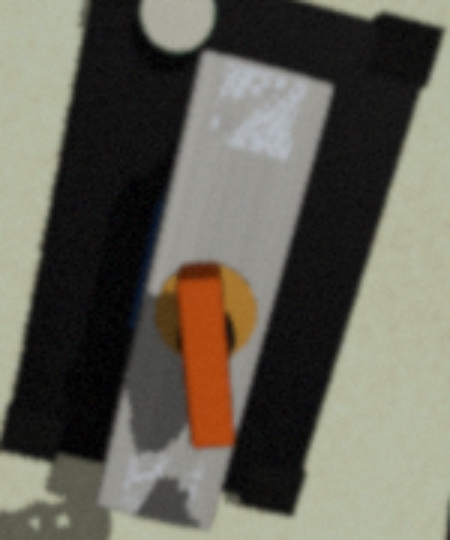

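Emit:
{"api": "drive_tool", "payload": {"commands": [-0.2,0,0,0,0,0,0,0,0,0,0,0,0,0,0,0,0,0,0,0,0,0,0,0,0,0,0,0,0,0,0,0,0,0,0,0,0,0,0,0,0,0,0,0,0,0,0,0,0,0,0,0,0,0,0,0,0,0,0,0,0,0,0]}}

```text
clock: 14.52
tool_pos: [0.5649, -0.0331, 0.3364]
ee_rot: [2.091, 1.571, 2.612]
ft_force: [-0.7, -0.2, 0.6]
opening: 0.0857
```

Run:
```python
from h import *
from plant import arm
im=arm.snapshot("scene");k=orange(im);K=np.zeros_like(k);K[155:225,205:250]=k[155:225,205:250]
print(np.argwhere(K)[:,::-1].mean(0),K.sum(),"was 228.467 197.491 / 167")
print(arm.get_state()["ft_force"],arm.get_state()["qvel"].max())
print(arm.close_job())
```

```text
[228.4909 197.3515] 165 was 228.467 197.491 / 167
[ 0.8894 -0.3725 -0.1239] 0.0003216874068978729
the job is handed in; nothing more can be done
None
```

The gauge should be locked with its tip resting on the bore floor, and I handed the job in at about 14.6 s. The hand-in gives no verdict, and I could not measure the tip force or lock angle directly once I let go.

- **Contact:** I lowered the probe about 73 mm. The hand force rose from a steady 3 N to 7.3 N, so about 4 N was on the floor, and I held that for over 0.3 s with the lock still loose.
- **Lock:** I turned the handle clockwise about 73° and then let go. After release the wrist view puts the bar about 71° from the stand's x, or roughly 1.2 rad.
- **After release:** The handle stayed down. Triangulation gives its height as 0.225 m against the 0.227 m expected. Its position in the scene view moved only 0.14 px over the next second. The gripper is open, about 9 cm above the handle, and feels no contact.

Some checks disagreed or were weak:
- **Bar angle:** It read about 4° less turned after release than while gripped, so the lock angle is 1.2 rad rather than the 1.31 rad I aimed for. That is still past the 0.95 rad needed.
- **Hand force:** It read 12 N at the end of the turn without the handle moving down. I put this down to pushing against the locked slide.
- **Top view:** The arm blocked most of the handle there at the end, so I ignored that reading.
- **Bystanders:** I did not re-measure their positions, but the arm stayed clear of them.

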